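# Find the socket that fits the capped gas outlet

## Task

Find which of the three sockets in the tray fits the hex nut on the manifold outlet next to the pressure gauge: the right one goes down over the nut until its rim is home on the flange. Stand any socket that does not fit back upright in the tray, and finish while still holding the one that fits, gripped, straight and fully seated on that nut. Leave the bottles and the jar standing where they are.

Things in the scene. Friction and masses are not known exactly. Their poses are not given: they have to be found in the camera images.
- manifold: Fixed gas manifold: aluminium block 46 x 250 mm, long side along its y, top 48 mm above the bench. On it stand three outlets at own y = -80, 0, +80 mm: steel flanges 44 mm across, flat tops 60 mm above the bench, each with a fixed, flat-topped brass hex nut, two of its flats facing the manifold's +x and -x. Origin: centre of the underside, z up.
- gauge (a point): Centre of the face of the pressure gauge, 60 mm across, lying face up off the manifold's +y end (own y = +165 mm), 55 mm above the bench.
- outlet (a point): The outlet next to the gauge: centre of its flange's top face, under its nut, 60 mm above the bench; axes as the manifold's. The manifold's three nuts are in an order that is not told, so this one may be small (17 mm across flats, 30 mm tall above the flange), medium (21 mm, 16 mm tall) or large (25 mm, 8 mm tall).
- tray: Fixed grey tray 120 x 260 mm (own x, y), walls 4 mm thick and 20 mm high, floor 4 mm above the bench. The three sockets stand in it mouth down, in a row along its y, about 80 mm apart, in any order. Origin: centre of the underside.
- tray_in (a point): Centre of the tray's floor. About all sockets: bore and adapter have parallel flats, one pair facing the socket's own +x and -x. The rim reaches the flange only on the nut of the socket's own size. On a larger nut the rim stops on the nut's top (the flare may swallow 1 mm of it); on a smaller, taller nut the bottom of the bore stops on its top: at least 6 mm short of the flange in either case.
- socket_small: Loose steel socket for the small nut: 29.4 mm outside diameter, 44 mm tall, mouth down, with a fixed dark hex adapter on top as the grip, 20 mm across flats, 40 mm tall (84 mm in all). Hex bore 19.4 mm across flats, 31.5 mm deep, flared over the first 3 mm. Origin: centre of the mouth's rim (underside), z up through the adapter. About 130 g, varies by a third.
- socket_medium: Loose steel socket for the medium nut: 33.8 mm outside diameter, 44 mm tall, mouth down, with a fixed dark hex adapter on top as the grip, 20 mm across flats, 40 mm tall (84 mm in all). Hex bore 23.4 mm across flats, 17.5 mm deep, flared over the first 3 mm. Origin: centre of the mouth's rim (underside), z up through the adapter. About 160 g, varies by a third.
- socket_large: Loose steel socket for the large nut: 38.5 mm outside diameter, 44 mm tall, mouth down, with a fixed dark hex adapter on top as the grip, 20 mm across flats, 40 mm tall (84 mm in all). Hex bore 27.4 mm across flats, 9.5 mm deep, flared over the first 3 mm. Origin: centre of the mouth's rim (underside), z up through the adapter. About 190 g, varies by a third.
- bottle_tall: White plastic reagent bottle with a black cap, 52 mm across, 115 mm tall, beyond the work; a bystander. Origin: centre of its underside.
- bottle_short: White plastic reagent bottle with a black cap, 48 mm across, 85 mm tall, beyond the manifold; a bystander. Origin: centre of its underside.
- jar: Amber glass jar with a white lid, 60 mm across, 70 mm tall, beyond the tray; a bystander. Origin: centre of its underside.
Not all that is in view belongs to the job. What is shaped like the socket_medium but red is not meant.

How it is judged (in metres and radians):
At the end, for the whole second after the job is handed in: One socket is down over the nut of the outlet next to the gauge: rim within 3.5 mm of the flange, centred within 4 mm, upright within 0.08 rad, at rest and held by the fingers (over 2 N). The other two stand upright (within 0.2 rad) on the tray's floor, at rest (((z of socket_small in the frame of outlet between -0.004 and 0.0035 m and horizontal distance between socket_small and outlet below 0.004 m and angle between socket_small's own z axis and vertical below 0.08 rad and contact force between the fingers and socket_small above 2 N and linear speed of each of socket_small, socket_medium, socket_large below 0.02 m/s and angle between each of socket_medium, socket_large's own z axis and vertical below 0.2 rad and z of each of socket_medium, socket_large in the frame of tray below 0.009 m and x of socket_medium in the frame of tray between -0.056 and 0.056 m and y of socket_medium in the frame of tray between -0.126 and 0.126 m and x of socket_large in the frame of tray between -0.056 and 0.056 m and y of socket_large in the frame of tray between -0.126 and 0.126 m) or (z of socket_medium in the frame of outlet between -0.004 and 0.0035 m and horizontal distance between socket_medium and outlet below 0.004 m and angle between socket_medium's own z axis and vertical below 0.08 rad and contact force between the fingers and socket_medium above 2 N and linear speed of each of socket_medium, socket_small, socket_large below 0.02 m/s and angle between each of socket_small, socket_large's own z axis and vertical below 0.2 rad and z of each of socket_small, socket_large in the frame of tray below 0.009 m and x of socket_small in the frame of tray between -0.056 and 0.056 m and y of socket_small in the frame of tray between -0.126 and 0.126 m and x of socket_large in the frame of tray between -0.056 and 0.056 m and y of socket_large in the frame of tray between -0.126 and 0.126 m) or (z of socket_large in the frame of outlet between -0.004 and 0.0035 m and horizontal distance between socket_large and outlet below 0.004 m and angle between socket_large's own z axis and vertical below 0.08 rad and contact force between the fingers and socket_large above 2 N and linear speed of each of socket_large, socket_small, socket_medium below 0.02 m/s and angle between each of socket_small, socket_medium's own z axis and vertical below 0.2 rad and z of each of socket_small, socket_medium in the frame of tray below 0.009 m and x of socket_small in the frame of tray between -0.056 and 0.056 m and y of socket_small in the frame of tray between -0.126 and 0.126 m and x of socket_medium in the frame of tray between -0.056 and 0.056 m and y of socket_medium in the frame of tray between -0.126 and 0.126 m))); the arm keeps its last pose, push and grip.
It fails at once if the bottle tall is shifted by more than 25 mm or tipped (distance of bottle_tall from where it was at the start of the episode above 0.025 m or angle between bottle_tall's own z axis and vertical above 0.3 rad).
It fails at once if the bottle short is shifted by more than 25 mm or tipped (distance of bottle_short from where it was at the start of the episode above 0.025 m or angle between bottle_short's own z axis and vertical above 0.3 rad).
It fails at once if the jar is shifted by more than 25 mm or tipped (distance of jar from where it was at the start of the episode above 0.025 m or angle between jar's own z axis and vertical above 0.3 rad).
It also fails if it takes over 67 s, if anything falls off the work surface, if the arm or the gripper's body presses on something with over 40 N, if the wrist force passes 120 N, or if a joint passes its speed limit or range.

## Robot

A 6-joint arm with a two-finger parallel gripper is mounted at the origin on the work surface. World frame = base frame: x ahead of the robot, y to its left, z up, the work surface at z = 0. Lengths are in m, angles in degrees, forces in N, time in s.
With the tool pointing down it reaches from about 0.3 to 0.75 m from the base axis. Payload 8.5 kg.
Tool frame: the origin (TCP) lies on the centre line of the jaws, within the pads' length; the fingertips stand 17 mm ahead of it and the grasp point (between the pads) lies 2 mm behind it (env.tcp_to_tips is the distance from the TCP to the fingertips, in m); z points along the fingers, y is the line along which they close (so a half turn about z gives the same grasp; the last joint's range is limited). The gripper opens to 85 mm and grips with 20 to 120 N. Pads are 22 mm wide; open, the fingers measure 114 mm over their backs; the gripper's body (76 mm by 85 mm) begins 54 mm behind the grasp point. The pads swing forward as they close: fully open they stand 13 mm farther back than shut.
Start: joints at [-75.476, 21.807, 74.336, -0, 83.858, -12.336], TCP at [0.248, -0.491, 0.248] pointing down, gripper open.
Joint ranges: [-178.18, 178.18], [-50.72, 133.34], [12.68, 142.11], [-81.47, 261.47], [9.98, 163.14], [-165.26, 165.26]. Speed limits (degrees/s): [136.94, 136.94, 180, 180, 180, 180].

## Interface

Orientations are given as a 3x3 rotation matrix whose columns are the frame's x, y, z axes.
In Python, from rig import env gives the robot as it stands. The module is installed in compiled form; this text tells all that it offers.
- The arm moves only by the shell command python3 -m pendant 'ROWS' [FORCE]. ROWS is JSON, a list of rows, each a list of 7 numbers: the opening, from 0 (shut) to 1 (fully open), then the shift along the tool's x, y, z in m, then the turn, a rotation vector about the tool's x, y, z in rad. A call has 1 to 5 rows; each row is the pose to reach, as a shift and turn from the pose commanded when the call began, along the tool's axes at that moment; what a row does not reach only later rows make up. A row lasts 1/8 s, in which the tool goes at most 62.5 mm and 10.7 degrees, less where a joint would pass 70% of its speed; a pose out of reach is approached as far as the arm can. A call with a gripper value outside its range is refused whole. The fingers move at their own pace and stop on an object; FORCE is the grip in N (left out, the last holds). Time passes only in rows, so rows that repeat a pose let the fingers close. It gives the time, the measured TCP pose, the force, the opening and the grip force at its end, in the units of the state.
- env.observe(): the state, without advancing time (a new reading comes with each control period).
- env.get_image(name): name is "scene" or "top" or "wrist"; returns a dict with "image" (480x640x3 uint8, blue, green, red), "fx", "fy", "cx", "cy" (pixels), "k1" (the pictures are not rectified: a ray, as slopes to the right and down, at radius r is drawn at 1 + k1 r^2 times it, then the intrinsics apply), "pose" (4x4, takes a point from camera to world coordinates). Camera axes: x right, y up, looking along -z (the intrinsics and any distortion apply to the point x, -y, -z); pixel columns grow to the right and rows downward; lengths in m; the calibration is good to about 2 mm. A picture is of the moment at which its call begins. There is no depth.
- env.close_job(): hands the job in; it is judged then, once.
Trained networks look in the newest picture that a camera, given by its name, has taken for a name from the list of things; names that differ only in an ending like _2 or _b are one class to them, and where a whole thing is asked for, a point or a joint stands for the part that bears it (a point fixed in the world has none). Each returns a list of dicts, best first, with "conf" (0 to 1); they miss things now and then, are a little off and sometimes report something else, mostly with a low value. They report only what shows in the picture. A call takes as long as a camera call. They do not tell look-alikes from the thing itself.
- env.find_in(camera, thing): "bbox" ([centre column, centre row, width, height] in pixels, round what is visible of it).
- env.trace(camera, thing): "mask" (480x640 bool, what is visible of it) and "bbox" ([centre column, centre row, width, height] in pixels, round what is visible of it).
- env.tip_of(camera, thing): "centre" ([column, row] in pixels: a listed point, or the origin of a listed thing).
The state is a dict: "time_s": time; "q": joint angles; "qvel": joint speeds; "joint_efforts": joint torques, N m; "position": TCP position; "tool_rot": TCP orientation; "ft_force": force on the tool from outside, world axes, zero at the start; "wrist_torque": the same for the moment, N m; "grip_width": finger opening in m; "gripper_force": force on a finger pad.
Only numpy, scipy, OpenCV 4.12 (cv2) and the standard library are available. Lean on these libraries where they do the work, as an engineer would, in place of code of your own. Each camera call takes 0.05 s, during which the arm holds its last target. There are 200 camera calls.

## Working session

There is one attempt and no reset: what is moved stays moved. The work goes in short steps, Python scripts to look and compute and a shell command to move; the robot and the scene stay as the last step left them, time stands still between calls to the robot, and variables do not carry over. Pictures are saved under pics/ and viewed, at most 10 in all, crops included, and the job is handed in when it is done.

```bash
mkdir -p pics
cat > h.py <<'E'
import numpy as np, cv2
from rig import env
def ray(im,u,v):
    xd,yd=(u-im['cx'])/im['fx'],(v-im['cy'])/im['fy']
    x,y=xd,yd
    for _ in range(20):
        s=1+im['k1']*(x*x+y*y); x,y=xd/s,yd/s
    P=np.array(im['pose']); d=P[:3,:3]@np.array([x,-y,-1.]); return P[:3,3],d
def at(im,u,v,z):
    o,d=ray(im,u,v); return o+d*(z-o[2])/d[2]
def proj(im,p):
    P=np.array(im['pose']); c=P[:3,:3].T@(np.array(p)-P[:3,3]); x,y=c[0]/-c[2],-c[1]/-c[2]
    s=1+im['k1']*(x*x+y*y); return np.array([im['fx']*x*s+im['cx'],im['fy']*y*s+im['cy']])
E
python3 - <<'E'
from h import *
Z=dict(manifold=0,gauge=.055,outlet=.06,tray=0,tray_in=.004,socket_small=.004,socket_medium=.004,socket_large=.004,bottle_tall=0,bottle_short=0,jar=0)
for c in ('top','scene'):
    im=env.get_image(c); cv2.imwrite(f'pics/{c}0.png',im['image'])
    print(c,np.round(np.array(im['pose'])[:3,3],3))
    for t,z in Z.items():
        for r in env.tip_of(c,t)[:3]:
            print(t,round(r['conf'],2),np.round(r['centre'],1),np.round(at(im,*r['centre'],z),4))
print(env.observe())
E
```

```text
top [0.487 0.034 0.891]
manifold 0.91 [237.2 304.8] [0.511  0.1906 0.    ]
gauge 0.89 [137.2 311.3] [0.4707 0.3579 0.055 ]
outlet 0.91 [188.3 308.8] [0.4892 0.2657 0.06  ]
tray 0.98 [455.1 337.9] [ 0.5111 -0.2295  0.    ]
tray 0.57 [267.3 194. ] [0.7381 0.1708 0.    ]
tray_in 0.69 [455.8 343.9] [ 0.5001 -0.2306  0.004 ]
socket_small 0.81 [460.  333.5] [ 0.5205 -0.2368  0.004 ]
socket_medium 0.93 [428.6 261.8] [ 0.6481 -0.164   0.004 ]
socket_medium 0.77 [381.7 241.8] [ 0.6739 -0.0688  0.004 ]
socket_medium 0.66 [348.6 300.3] [ 0.5512 -0.0198  0.004 ]
bottle_tall 0.66 [380.8 202.4] [ 0.7545 -0.0578  0.    ]
bottle_short 0.96 [269.  193.9] [0.7388 0.1674 0.    ]
jar 0.61 [436.4 207.4] [ 0.7608 -0.1695  0.    ]
jar 0.41 [415.8 319.9] [ 0.5336 -0.152   0.    ]
scene [1.337 0.09  0.832]
manifold 0.6 [385.7 216.2] [0.5074 0.1904 0.    ]
gauge 0.88 [466.1 188. ] [0.4687 0.347  0.055 ]
gauge 0.71 [216.1 214.2] [ 0.5834 -0.1369  0.055 ]
gauge 0.69 [183.2 202. ] [ 0.5557 -0.2067  0.055 ]
outlet 0.85 [426.6 190.1] [0.4876 0.2654 0.06  ]
tray 0.74 [181.5 204.3] [ 0.5075 -0.2298  0.    ]
tray_in 
[... 777 characters left out ...]
8487e+01, -1.23347514e+01]), 'qvel': array([-0.06313669, -0.12212442, -0.01966891, -0.08630296, -0.04198835,
       -0.07511335]), 'joint_efforts': array([-1.22575075e-03, -4.48343360e+01, -2.31462014e+01, -2.20468105e-04,
        6.65316456e-04, -4.64803543e-05]), 'position': array([ 0.24850668, -0.49064896,  0.24831373]), 'tool_rot': array([[ 8.92108391e-01,  4.51821445e-01,  4.04592303e-07],
       [ 4.51821445e-01, -8.92108391e-01, -1.20172744e-06],
       [-1.82026041e-07,  1.25487461e-06, -1.00000000e+00]]), 'ft_force': array([ 0.5285212 , -0.00564767, -1.30478777]), 'wrist_torque': array([-0.02181783,  0.03528248, -0.04192591]), 'gripper_force': 0.0, 'grip_width': 0.08548478124671963}
```

```bash
sleep 8; ls pics
```

```text
scene0.png
top0.png
```

View pics/top0.png

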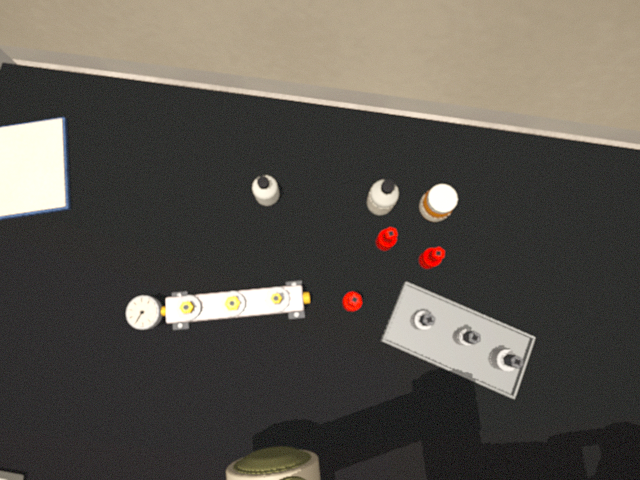

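```bash
python3 -c "
import cv2
a=cv2.imread('pics/scene0.png')[150:270,120:500]
cv2.imwrite('pics/sc.png',cv2.resize(a,(760,240),interpolation=cv2.INTER_CUBIC))
b=cv2.imread('pics/top0.png');
l=cv2.resize(b[270:350,100:300],(800,320),interpolation=cv2.INTER_CUBIC);r=cv2.resize(b[280:400,380:550],(397,280),interpolation=cv2.INTER_CUBIC)
import numpy as np
o=np.zeros((600,800,3),'u1');o[:320]=l;o[320:,:397]=r;cv2.imwrite('pics/tc.png',o)"
```

```text
(no output)
```

View pics/sc.png

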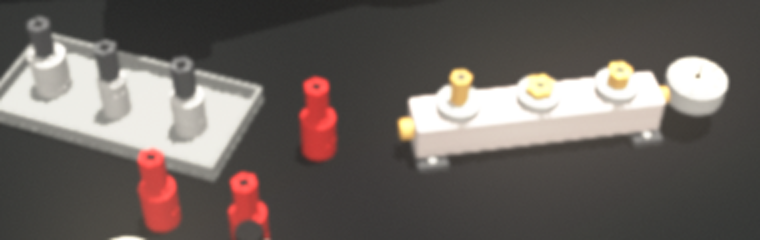

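View pics/tc.png

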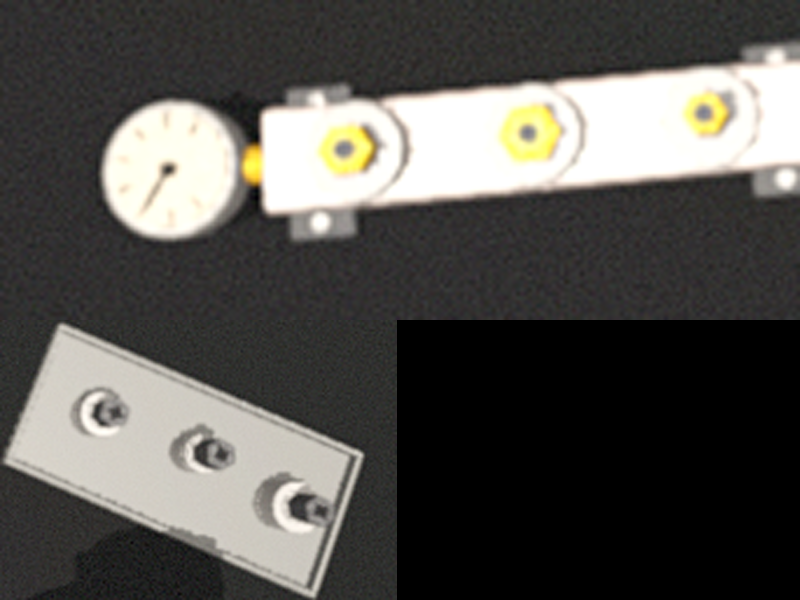

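The outlet next to the gauge carries the medium nut (top image, about (188,308)): the far one is narrow and tall, and the middle one is wide and flat. The medium socket looks to be the one in the tray nearest the manifold, at about (423,320), with small in the middle and large at the far end. I'll move over it for a wrist view.

```bash
python3 -m pendant '[[1,0.055,-0.0225,0,0,0,0],[1,0.11,-0.045,0,0,0,0],[1,0.165,-0.0675,0,0,0,0],[1,0.22,-0.09,0,0,0,0],[1,0.27,-0.11,0,0,0,0]]'
python3 -m pendant '[[1,0.05,-0.02,0,0,0,0],[1,0.09,-0.037,0,0,0,0],[1,0.11,-0.045,0,0,0,0],[1,0.11,-0.045,0,0,0,0]]'
python3 - <<'E'
from h import *
im=env.get_image('wrist'); cv2.imwrite('pics/w1.png',im['image'])
print(np.round(im['pose'],3),im['fx'],im['k1'])
for t in('socket_small','socket_medium','socket_large'):
    for r in env.tip_of('wrist',t)[:3]: print(t,r['conf'],r['centre'],at(im,*r['centre'],.004))
E
```

```text
time_s: 1.82
position: [0.4408, -0.2688, 0.2485]
tool_rot: [[0.892, 0.452, 0.0], [0.452, -0.892, -0.0], [0.0, 0.0, -1.0]]
ft_force: [0.8, -0.6, 0.2]
grip_width: 0.0859
gripper_force: 0.0
time_s: 2.33
position: [0.518, -0.1797, 0.2482]
tool_rot: [[0.891, 0.454, -0.0], [0.454, -0.891, 0.0], [-0.0, -0.0, -1.0]]
ft_force: [0.6, -0.5, 0.6]
grip_width: 0.0852
gripper_force: 0.0
[[ 0.452  0.861  0.234  0.577]
 [-0.892  0.437  0.118 -0.151]
 [-0.    -0.262  0.965  0.375]
 [ 0.     0.     0.     1.   ]] 403.61134723419633 -0.08507755939085339
socket_small 0.66 [361.6, 238.5] [ 0.51276315 -0.23504977  0.004     ]
socket_medium 0.94 [361.4, 62.8] [ 0.65053772 -0.16025883  0.004     ]
socket_medium 0.83 [166.8, 102.9] [ 0.54413605 -0.02184633  0.004     ]
socket_medium 0.59 [293.9, 183.9] [ 0.53007323 -0.15488638  0.004     ]
socket_large 0.67 [413.4, 295.5] [ 0.48488005 -0.30923293  0.004     ]
```

View pics/w1.png

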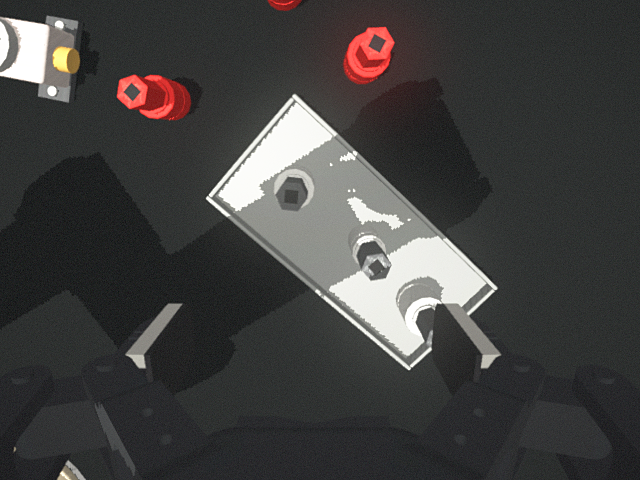

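The wrist view shows the medium socket's adapter at (292,195), the small one at (372,260), and the large one partly behind a finger at (425,320). I'll rectify the medium adapter to get its centre and flat direction.

```bash
cat >> h.py <<'E'
def ortho(im,c,z,half=.03,mm=.25e-3):
    # column = world x, row = -world y
    n=int(2*half/mm); out=np.zeros((n,n,2),np.float32)
    for i in range(n):
        for j in range(n):
            out[i,j]=proj(im,[c[0]-half+j*mm,c[1]+half-i*mm,z])
    return cv2.remap(im['image'],out,None,cv2.INTER_CUBIC)
E
python3 - <<'E'
from h import *
im=env.get_image('wrist')
c=at(im,292,196,.088); print(c)
a=ortho(im,c,.088); b=ortho(im,c,.048)
cv2.imwrite('pics/o1.png',np.hstack([cv2.resize(a,(400,400)),cv2.resize(b,(400,400))]))
E
```

```text
[ 0.5314131  -0.15837712  0.088     ]
```

View pics/o1.png

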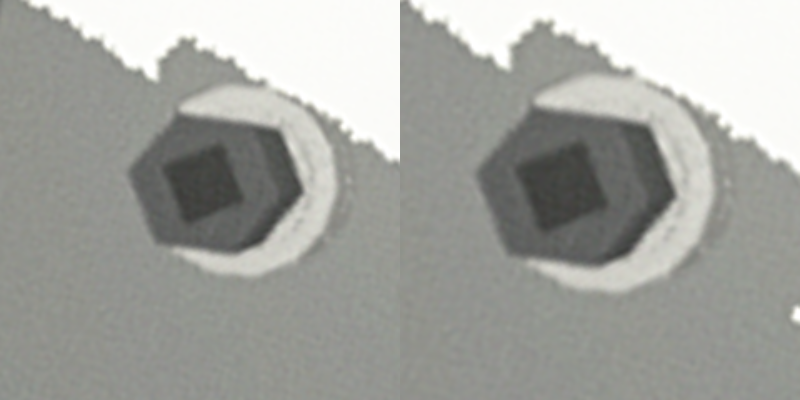

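The body measures about 33 mm across at z=0.048, so this is the medium socket. Its centre is about (0.5317, -0.156), and the flat normals lie at about 22° mod 60. I'll align the jaws to 142° and descend.

```bash
python3 -m pendant '[[0.6,0.008,-0.005,0.03,0,0,-0.145],[0.6,0.016,-0.01,0.06,0,0,-0.29],[0.6,0.0231,-0.0151,0.09,0,0,-0.436],[0.6,0.0231,-0.0151,0.1,0,0,-0.436],[0.6,0.0231,-0.0151,0.1,0,0,-0.436]]'
python3 - <<'E'
from h import *
im=env.get_image('wrist'); cv2.imwrite('pics/w2.png',im['image'])
o=env.observe(); print(o['position'],o['tool_rot'],env.tcp_to_tips,o['q'])
E
```

```text
time_s: 3.2
position: [0.5311, -0.1574, 0.1485]
tool_rot: [[0.621, 0.784, -0.0], [0.784, -0.621, 0.0], [-0.0, -0.0, -1.0]]
ft_force: [-0.1, -0.1, 0.2]
grip_width: 0.0515
gripper_force: 0.0
[ 0.53141006 -0.15750271  0.1491987 ] [[ 6.20123526e-01  7.84503469e-01  1.05847819e-03]
 [ 7.84504172e-01 -6.20123178e-01 -6.69606820e-04]
 [ 1.31077989e-04  1.24561950e-03 -9.99999216e-01]] 0.017 [-2.87463825e+01  2.74111616e+01  8.26725587e+01 -4.76212802e-03
  6.98446563e+01  9.58041616e+00]
```

View pics/w2.png

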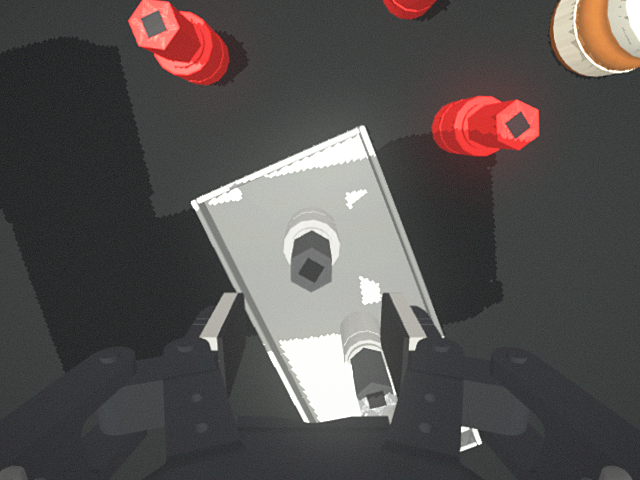

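Run:
```python
from h import *
im=env.get_image('wrist')
print(proj(im,[.5317,-.1558,.088]), at(im,311.5,270,.088))
o=env.observe(); print(o['position'])
for d in (0,.1): print(proj(im,o['position']+d*o['tool_rot'][:,2]))
a=env.trace('wrist','socket_medium')
for r in a: print(r['conf'],r['bbox'])
```

```text
[309.5482731  269.42230615] [ 0.53226362 -0.1566293   0.088     ]
[ 0.53155852 -0.1575092   0.14951031]
[311.08119798 330.90884479]
[311.99252471 250.32863155]
0.84 [308.5, 249.8, 58.7, 86.1]
0.83 [408.3, 10.4, 51.0, 19.1]
0.8 [483.6, 125.3, 109.8, 64.3]
0.68 [179.6, 43.5, 97.5, 86.5]
```

```bash
python3 -m pendant '[[0.6,0.001,0,0.03,0,0,0],[0.6,0.001,0,0.055,0,0,0],[0.6,0.001,0,0.077,0,0,0],[0.6,0.001,0,0.077,0,0,0],[0,0.001,0,0.077,0,0,0]]' 60
python3 -m pendant '[[0,0,0,0,0,0,0],[0,0,0,0,0,0,0],[0,0,0,0,0,0,0],[0,0,0,0,0,0,0]]' 60
```

```text
time_s: 3.98
position: [0.5325, -0.1564, 0.0727]
tool_rot: [[0.618, 0.786, 0.002], [0.786, -0.618, -0.001], [0.0, 0.002, -1.0]]
ft_force: [1.3, -0.0, -0.6]
grip_width: 0.0342
gripper_force: 0.0
time_s: 4.47
position: [0.5325, -0.1563, 0.0726]
tool_rot: [[0.618, 0.786, 0.002], [0.786, -0.618, -0.001], [0.0, 0.003, -1.0]]
ft_force: [0.5, 1.0, 6.8]
grip_width: 0.0192
gripper_force: 58.7
```

Gripped at 19.2 mm with 59 N. I'll lift it and carry it to a viewpoint short of the outlet.

```bash
python3 -m pendant '[[0,0,0,-0.04,0,0,0],[0,0,0,-0.09,0,0,0],[0,0,0,-0.15,0,0,0],[0,0.03,-0.037,-0.15,0,0,0],[0,0.06,-0.074,-0.15,0,0,0]]'
python3 -m pendant '[[0,0.035,-0.043,0,0,0,0.03],[0,0.07,-0.086,0,0,0,0.06],[0,0.105,-0.129,0,0,0,0.09],[0,0.14,-0.172,0,0,0,0.12],[0,0.165,-0.205,0,0,0,0.15]]'
python3 -m pendant '[[0,0.003,-0.025,0,0,0,0],[0,0.003,-0.025,0,0,0,0],[0,0.003,-0.025,0,0,0,0]]'
python3 - <<'E'
from h import *
im=env.get_image('wrist'); cv2.imwrite('pics/w3.png',im['image'])
for t,z in(('outlet',.06),('gauge',.055),('manifold',0),('socket_medium',.1)):
    for r in env.tip_of('wrist',t)[:2]: print(t,r['conf'],r['centre'],at(im,*r['centre'],z))
E
```

```text
time_s: 5.1
position: [0.5102, -0.0622, 0.222]
tool_rot: [[0.619, 0.786, 0.001], [0.786, -0.619, -0.0], [0.0, 0.001, -1.0]]
ft_force: [0.6, 0.3, -1.9]
grip_width: 0.0186
gripper_force: 59.2
time_s: 5.72
position: [0.4505, 0.1953, 0.2216]
tool_rot: [[0.728, 0.685, 0.0], [0.685, -0.728, 0.0], [0.0, -0.0, -1.0]]
ft_force: [-0.3, -0.3, -2.3]
grip_width: 0.0191
gripper_force: 59.1
time_s: 6.1
position: [0.4368, 0.2131, 0.2215]
tool_rot: [[0.729, 0.685, 0.0], [0.685, -0.729, -0.0], [0.0, 0.0, -1.0]]
ft_force: [-0.1, -0.8, -1.9]
grip_width: 0.0192
gripper_force: 59.0
gauge 0.81 [197.7, 57.9] [0.46953332 0.35069746 0.055     ]
manifold 0.8 [391.0, 168.2] [0.51083954 0.189768   0.        ]
socket_medium 0.84 [310.9, 266.9] [0.423944   0.20169152 0.1       ]
socket_medium 0.73 [200.1, 56.6] [0.47345338 0.33579827 0.1       ]
```

View pics/w3.png

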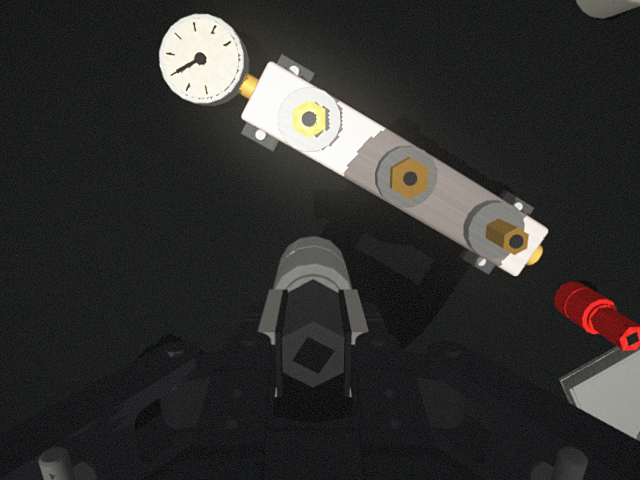

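The outlet nut by the gauge is at (309,119). It is clearly smaller than the middle nut at (410,178) and shorter than the far one at (516,241), so it is the medium. The held socket hangs straight, with its adapter top at (314,354).

Run:
```python
from h import *
im=env.get_image('wrist'); o=env.observe(); p=o['position']; R=o['tool_rot']
hsv=cv2.cvtColor(im['image'],cv2.COLOR_BGR2HSV)
def hole(u,v,r=9):
    g=cv2.cvtColor(im['image'],cv2.COLOR_BGR2GRAY)[v-r:v+r+1,u-r:u+r+1]
    w=(g<(int(g.min())+int(np.median(g)))/2).astype('u1'); n,l,s,c=cv2.connectedComponentsWithStats(w)
    k=l[r,r] or 1+np.argmax(s[1:,4]); return c[k]+[u-r,v-r]
P=[]
for u,v,z in((309,119,.076),(410,178,.068),(516,241,.09)):
    h=hole(u,v); q=at(im,*h,z); P.append(q); print(h,q)
P=np.array(P); d=P[0]-P[2]; print(np.linalg.norm((P[0]-P[1])[:2]),np.linalg.norm((P[1]-P[2])[:2]))
phi=np.degrees(np.arctan2(d[1],d[0])); print('man y dir',phi,'x dir',phi-90)
y=R[:,1]; print('tool y dir',np.degrees(np.arctan2(y[1],y[0])))
d=d/np.linalg.norm(d[:2]); c=P.mean(0)+d*.08; print('outlet fit',c)
t=at(im,314.3,354,p[2]+.0154); print('adapter off tool',R.T@(t-p))
# rim ellipse left/right & nut hex
m=cv2.inRange(hsv,(15,90,60),(40,255,255)); n,l,s,cc=cv2.connectedComponentsWithStats(m)
for k in range(1,n):
    if s[k,4]>150:
        cnt=cv2.findContours((l==k).astype('u1'),0,2)[0][0]; print(s[k,:5],cc[k])
f=p.copy(); print(p)
for dz in(.0154,-.0246,-.0686): print(dz,proj(im,p+np.array([0,0,dz])))
```

```text
[308.49090909 118.32121212] [0.49105159 0.26651808 0.076     ]
[409.78231293 178.08843537] [0.51011103 0.18854043 0.068     ]
[515.81333333 240.92      ] [0.52930521 0.11067064 0.09      ]
0.08027313769287275 0.08020049459137925
man y dir 103.79092367213838 x dir 13.790923672138376
tool y dir -46.80742389028238
outlet fit [0.49108557 0.26627015 0.07102066]
adapter off tool [ 9.09174669e-05  1.33096916e-03 -1.54000781e-02]
[237  73  22  26 327] [247.29969419  85.25993884]
[293 101  32  36 487] [309.43531828 118.16221766]
[ 390  157   39   42 1040] [408.54038462 177.37596154]
[486 219  43  36 834] [505.45803357 235.0059952 ]
[527 245  17  21 170] [535.67058824 255.68235294]
[0.43683405 0.21309246 0.2212741 ]
0.0154 [310.00789933 354.27057809]
-0.0246 [310.69776751 302.52004711]
-0.0686 [311.16338429 267.7444526 ]
```

```bash
python3 -m pendant '[[0,0.03,-0.001,0,0,0,0],[0,0.06,-0.002,0,0,0,0],[0,0.0759,-0.0027,0.02,0,0,0],[0,0.0759,-0.0027,0.05,0,0,0],[0,0.0759,-0.0027,0.066,0,0,0]]'
python3 -m pendant '[[0,0,0,0,0,0,0],[0,0,0,0,0,0,0]]'
python3 - <<'E'
from h import *
im=env.get_image('wrist'); cv2.imwrite('pics/w4.png',im['image'])
o=env.observe();print(o['position'],o['ft_force'],proj(im,[.4903,.267,.06]))
E
```

```text
time_s: 7.02
position: [0.4898, 0.2673, 0.1537]
tool_rot: [[0.729, 0.685, -0.002], [0.685, -0.729, -0.001], [-0.002, -0.001, -1.0]]
ft_force: [0.5, 0.4, -1.2]
grip_width: 0.019
gripper_force: 59.1
time_s: 7.28
position: [0.4905, 0.2675, 0.1561]
tool_rot: [[0.729, 0.685, 0.001], [0.685, -0.729, 0.0], [0.001, 0.001, -1.0]]
ft_force: [-0.2, 0.1, -1.1]
grip_width: 0.0186
gripper_force: 59.1
[0.49044267 0.26755459 0.15626035] [ 0.25631032  0.16095665 -0.60106843] [311.93665676 253.43750105]
```

View pics/w4.png

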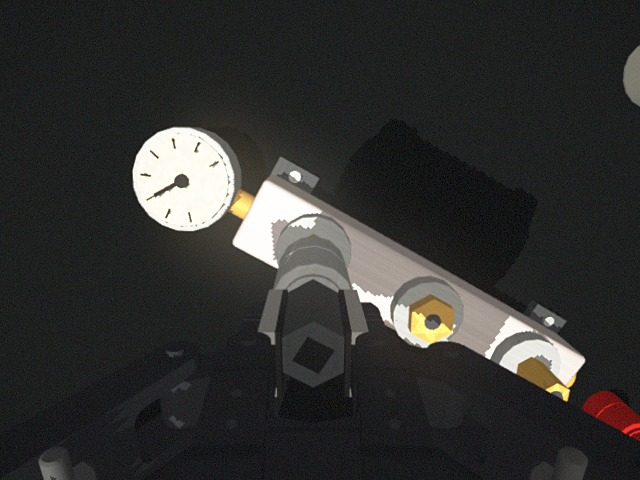

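The socket is centred over the flange (flange centre about column 313, socket about 312). I'll lower it gently.

```bash
python3 -m pendant '[[0,0,0,0.004,0,0,0],[0,0,0,0.008,0,0,0],[0,0,0,0.011,0,0,0],[0,0,0,0.014,0,0,0],[0,0,0,0.014,0,0,0]]'
```

```text
time_s: 7.95
position: [0.4899, 0.2675, 0.1411]
tool_rot: [[0.728, 0.685, -0.001], [0.685, -0.728, -0.0], [-0.0, -0.0, -1.0]]
ft_force: [0.9, -0.2, -1.3]
grip_width: 0.0192
gripper_force: 59.1
```

```bash
python3 -m pendant '[[0,0,0,0.003,0,0,0],[0,0,0,0.006,0,0,0],[0,0,0,0.006,0,0,0]]'
python3 -m pendant '[[0,0,0,0.002,0,0,0],[0,0,0,0.004,0,0,0],[0,0,0,0.0055,0,0,0],[0,0,0,0.0065,0,0,0],[0,0,0,0.0065,0,0,0]]'
```

```text
time_s: 8.32
position: [0.4899, 0.2675, 0.135]
tool_rot: [[0.728, 0.685, -0.001], [0.685, -0.728, -0.0], [-0.001, -0.0, -1.0]]
ft_force: [-0.7, -0.1, -1.4]
grip_width: 0.0189
gripper_force: 59.1
time_s: 8.95
position: [0.49, 0.2676, 0.1288]
tool_rot: [[0.728, 0.685, 0.0], [0.685, -0.728, 0.0], [0.0, 0.0, -1.0]]
ft_force: [-0.4, -0.7, -2.0]
grip_width: 0.0187
gripper_force: 59.3
```

```bash
python3 -m pendant '[[0,0,0,0.001,0,0,0],[0,0,0,0.001,0,0,0],[0,0,0,0.001,0,0,0]]'; python3 -m pendant '[[0,0,0,0.0005,0,0,0],[0,0,0,0.0005,0,0,0],[0,0,0,0.0005,0,0,0]]'
```

```text
time_s: 9.32
position: [0.4901, 0.2676, 0.1286]
tool_rot: [[0.728, 0.685, 0.001], [0.685, -0.728, 0.0], [0.001, 0.0, -1.0]]
ft_force: [-1.9, -0.4, 5.0]
grip_width: 0.0185
gripper_force: 60.2
time_s: 9.7
position: [0.4901, 0.2677, 0.1286]
tool_rot: [[0.728, 0.685, 0.001], [0.685, -0.728, 0.0], [0.001, 0.001, -1.0]]
ft_force: [-3.0, -0.8, 9.4]
grip_width: 0.0192
gripper_force: 60.7
```

The socket stops at z=0.1286, the height expected when it is seated on the flange, with 9 N of push. A final look before I hand in.

Run:
```python
from h import *
a=env.get_image('scene')['image']
cv2.imwrite('pics/s5.png',cv2.resize(a[120:340,100:520],(798,418),interpolation=cv2.INTER_CUBIC))
```

```text
(no output)
```

View pics/s5.png

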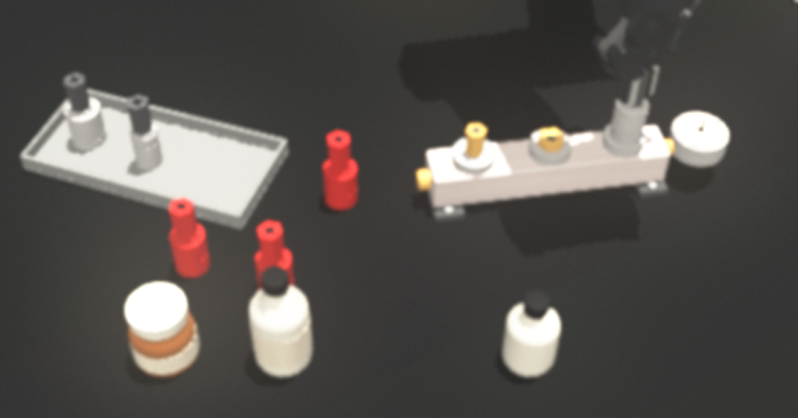

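The socket at (630,125) sits on the flange next to the gauge. The other two stand upright in the tray, and the bottles and jar are untouched.

```bash
python3 -c "
from rig import env
print(env.close_job())"
```

```text
the job is handed in; nothing more can be done
None
```

The medium socket fits: it is held, straight and seated on the nut next to the gauge, with the other two left standing in the tray; the job was handed in at about 10 s, and no verdict came back.

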